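# Latch the specimen case

## Robot

A 6-joint arm with a two-finger parallel gripper is mounted at the origin on a cart in front of the work surface, level with it; the furniture and walls round the work are solid. World frame = base frame: x ahead of the robot, y to its left, z up, the work surface at z = 0. Lengths are in mm, angles in rad, forces in N, time in s.
With the tool pointing down it reaches from about 275 to 1000 mm from the base axis. Payload 8.4 kg.
Tool frame: the origin (TCP) lies midway between the tips of the shut fingers; the grasp point (between the pads) lies 19 mm behind it; z points along the fingers, y is the direction in which the jaws open and shut (so a half turn about z gives the same grasp; the last joint's range is limited). The gripper opens to 85 mm and grips with 20 to 120 N. Pads are 22 mm wide; open, the fingers measure 114 mm over their backs; the gripper's body (76 mm by 85 mm) begins 54 mm behind the grasp point. The pads swing forward as they close: fully open they stand 13 mm farther back than shut.
Start: joints at [1.243, 0.353, 1.633, -0, 1.155, -0.002], TCP at [200.04, 592.125, 231.281] pointing down, gripper open.
Joint ranges: [-2.63, 2.63], [-0.92, 2.1], [0.06, 2.66], [-1.3, 4.44], [0, 2.69], [-3.02, 3.02]. Speed limits (rad/s): [2.22, 2.22, 2.79, 3.14, 3.14, 3.14].

## Interface

Orientations are given as [roll, pitch, yaw] about the fixed x, y, z axes, in that order (R = Rz(yaw) Ry(pitch) Rx(roll)).
In Python, from rig import r gives the robot as it stands.
- The arm moves only by the tool play_rows, never from a script. Its argument "moves" is a list of rows, each a list of 3 entries, a list of its own where there are three numbers: the turn, a rotation vector about the tool's x, y, z in degrees, then the shift along the tool's x, y, z in mm, then the opening, from 0 (shut) to 1 (fully open). A call has 1 to 20 rows; each row is the pose to reach, as a shift and turn from the pose measured when the call began, along the tool's axes at that moment; what a row does not reach only later rows make up. A row lasts 1/10 s, in which the tool goes at most 50 mm and 8.59 degrees, less where a joint would pass 70% of its speed; a pose out of reach is approached as far as the arm can. A call with a gripper value outside its range is refused whole. The fingers move at their own pace and stop on an object; "newtons" is the grip in N (left out, the last holds). Time passes only in rows, so rows that repeat a pose let the fingers close. It gives the time, the measured TCP pose, the force and the opening at its end, in the units of the state.
- r.sense(): the state, without advancing time (a new reading comes with each control period).
- r.grab_frame(name): name is "scene" or "top" or "wrist"; returns a dict with "color" (480x640x3 uint8, red, green, blue), "K" (3x3 intrinsics, pixels), "rvec" (rotation vector, rad) and "tvec" (3), from world to camera coordinates, as OpenCV has them; the wrist camera has in their place "T_tool_cam" (4x4, takes a point from camera to tool coordinates, whose origin is the TCP and whose axes are the flange's). Camera axes: x right, y down, z forward; pixel columns grow to the right and rows downward; lengths in mm; the calibration is good to about 2 mm. A picture is of the moment at which its call begins: read the wrist's pose just before it. There is no depth.
- r.sign_off(): hands the job in, once; it reports no verdict.
Trained networks look in a picture, given as the dict that the camera call returned (one of the last four; its "shot" number tells which), for a name from the list of things; names that differ only in an ending like _2 or _b are one class to them, and where a whole thing is asked for, a point or a joint stands for the part that bears it (a point fixed in the world has none). Each returns a list of dicts, best first, with "conf" (0 to 1); they miss things now and then, are a little off and sometimes report something else, mostly with a low value. They report only what shows in the picture. A call takes as long as a camera call.
- r.silhouettes(picture, name): "mask" (480x640 bool, what is visible of it) and "location" ([column, row] in pixels, amid what is visible of it).
The state is a dict: "clock": time; "qpos": joint angles; "qvel": joint speeds; "joint_efforts": joint torques, N m; "eef_pos": TCP position; "tcp_rot": TCP orientation; "contact_force": force on the tool from outside, world axes, zero at the start; "wrist_torque": the same for the moment, N m; "opening": opening from 0.0 (shut) to 1.0 (fully open).
Only numpy, scipy, OpenCV 4.12 (cv2) and the standard library are available. Lean on these libraries where they do the work, as an engineer would, in place of code of your own. Each camera call takes 0.05 s, during which the arm holds its last target.

## Task

The blue lid of the specimen case stands a little proud on its springy seal. Swing the wire loop of the toggle latch up and over its keeper on the front of the lid, then press the red lever down until it snaps shut and holds the lid tight. Leave the other things on the bench where they are.

Things in the scene. Friction and masses are not known exactly. Their poses are not given: they have to be found in the camera images.
- case: Grey specimen case, fixed on the bench on rubber feet, 150 deep (x) x 200 wide (y) mm, blue lid, 161 mm high when tight, plus a black carrying handle 26 mm high along y over the lid's middle. Origin: centre of its underside; x points from the latch side to the hinge side at the back, z up. The front face with the latch is at x = -75 mm, towards the robot.
- lid (a joint): Back hinge of the blue lid (at the rear edge, 112 mm up): 0 = tight, positive = front edge up, in rad. The seal pushes it up to about 0.037 (6 mm at the keeper); about 20 N down at the keeper holds it tight.
- keeper_seat (a point): Where the centre of the loop's cross bar lies when hooked in the groove of the dark steel keeper on the lid's front (40 mm wide). The ledge under the groove is 3 mm below; behind, 5 mm away, an upright back plate rises to 31 mm above this point; in front, from 4.5 to 8.5 mm out, an upturned lip rises 3 mm above it. The bar must come over the lip from above.
- lever_pivot (a point): Fixed hinge axis of the red lever, parallel to the case's y axis, 16 mm in front of the front face and 80 mm above the bench; the keeper lies above it. The loop's pin on the lever is 24 mm from this axis, 45 degrees behind the lever's own direction (towards shut): level out from the axis when joint lever is 1.92.
- lever (a joint): Red lever's angle, rad: 0 = shut, 25 degrees out from hanging straight down; grows as the tip swings out to the robot and up, to a stop at 2.18 (60 degrees above level). 36 mm wide, rolled tip 66 mm from the pivot. Light friction holds it where it is left. Shutting takes a few newtons near the tip; below about 0.2 it passes over centre and the seal pulls it to 0.
- lever_pad (a point): Point on the outer face of the red lever, 12 mm short of its tip and 52 mm from the pivot: on the upper side while the lever points up and out, on the side towards the robot when it is shut. Press here.
- bail (a joint): Angle of the wire loop relative to the lever in rad: about 0 when hooked and shut, larger as it folds back out to the lever; a stop at 2.44 lets it lie leaning out over the lever. It swings very freely and falls by its own weight to either side of upright.
- bail_bar (a point): Middle of the cross bar at the far end of the U-shaped steel wire loop (6 mm wire; bar 50 mm wide along the case's y; legs 78 mm long, either side of the lever, on a pin of the lever 24 mm from lever_pivot). With the lever up as found, the bar, pushed towards the lid, passes 5 mm or more over the keeper's lip and leans on its back plate; pressing the lever draws it into the groove.
- beaker: Glass beaker, 73 mm wide, 92 high, left of the case; origin at the centre of its underside. A bystander to be left alone.
- petri: Petri dish, 92 mm wide, 15 high, front left; origin at the centre of its underside. A bystander to be left alone.
- wash_bottle: White wash bottle with a red spout, 62 x 106 x 206 mm, back left; origin at the centre of its underside. A bystander to be left alone.
- tape_roll: Roll of tan tape lying flat, 88 mm wide, 23 high, front right; origin at the centre of its underside. A bystander to be left alone.
- red_marker: Red and white marker pen lying at the right edge, 132 mm long, 16 thick; origin at the centre of its underside. A bystander to be left alone.

How it is judged:
By the outcome, as a careful person would: the job done as asked, in the order asked, and still so for the second after the job is handed in, with the robot touching nothing.
It also fails if it takes over 45 s, if anything falls off the work surface, if the arm or the gripper's body presses on something with over 40 N, if the wrist force passes 120 N, or if a joint passes its speed limit or range.

## Working session

There is one attempt and no reset: what is moved stays moved. The work goes in short steps, Python scripts to look and compute and a tool call to move; the robot and the scene stay as the last step left them, time stands still between calls to the robot, and variables do not carry over. Pictures are saved under pics/ and viewed, and the job is handed in when it is done.

Besides the shell and the picture viewer there is one more tool, called after "Request:" as name(argument=value, ...) on one line, values as JSON. play_rows: Moves the arm, as the interface text tells. Its arguments: {"type":"object","properties":{"moves":{"type":"array"},"newtons":{"type":"number"}},"required":["moves"]}

```bash
mkdir -p pics; ls; cat > h.py <<'E'
import numpy as np, cv2
from rig import r
def save(d,n):
    cv2.imwrite('pics/'+n,cv2.cvtColor(d['color'],cv2.COLOR_RGB2BGR))
E
python3 - <<'E'
from h import *
s=r.sense(); print(s)
for n in ['scene','top','wrist']:
    d=r.grab_frame(n); save(d,n+'1.png'); print(n,d['K'].tolist(),{k:np.round(d[k],3).tolist() for k in d if k in('rvec','tvec','T_tool_cam')})
    for o in ['case','lever','bail','keeper_seat','lever_pad','bail_bar','lid']:
        try:
            q=r.silhouettes(d,o); print(o,[(round(x['conf'],2),np.round(x['location']).tolist(),int(x['mask'].sum())) for x in q[:2]])
        except Exception as e: print(o,e)
E
```

```text
pics
{'clock': 0.0, 'qpos': array([ 1.24262113e+00,  3.53637450e-01,  1.63419364e+00,  4.61630359e-06,
        1.15520323e+00, -2.42717023e-03]), 'qvel': array([-0.00045758, -0.00012916, -0.0006931 ,  0.00030741, -0.00056331,
        0.00079089]), 'joint_efforts': array([ 1.96560732e-04, -6.05256701e+01, -3.42079389e+01,  6.06044205e-05,
        8.94427387e-03, -4.36610918e-06]), 'eef_pos': array([199.8606349 , 591.64250894, 230.5429088 ]), 'tcp_rot': array([-3.14015100e+00, -7.71982183e-06,  2.81584275e+00]), 'contact_force': array([-0.2078679 ,  0.47081254, -1.19014694]), 'wrist_torque': array([-0.00773871, -0.0056462 , -0.01973722]), 'opening': 0.9981222594512371}
scene [[557.2034277102023, 0.0, 314.8580098357493], [0.0, 557.2034277102023, 234.88396994242723], [0.0, 0.0, 1.0]] {'rvec': [1.915, -1.202, 0.591], 'tvec': [-376.437, 350.298, 985.757]}
case [(0.67, [318.0, 222.0], 7961)]
lever [(0.89, [282.0, 241.0], 401)]
bail [(0.63, [250.0, 193.0], 1128), (0.46, [274.0, 239.0], 161)]
keeper_seat [(0.79, [315.0, 201.0], 4448), (0.74, [317.0, 222.0], 8079)]
lever_pad [(0.68, [282.0, 24
[... 210 characters left out ...]
, [0.0, 0.0, 1.0]] {'rvec': [2.167, -2.113, 0.214], 'tvec': [-172.963, 579.775, 1609.907]}
case [(0.93, [290.0, 216.0], 5892), (0.68, [186.0, 283.0], 894)]
lever [(0.88, [279.0, 255.0], 350)]
bail [(0.32, [292.0, 211.0], 5037)]
keeper_seat [(0.88, [291.0, 213.0], 5220)]
lever_pad [(0.57, [283.0, 262.0], 356)]
bail_bar [(0.71, [288.0, 274.0], 13)]
lid [(0.44, [268.0, 271.0], 11)]
wrist [[429.91169691019326, 0.0, 319.10172976919733], [0.0, 429.91169691019326, 239.68525684967412], [0.0, 0.0, 1.0]] {'T_tool_cam': [[-0.0, -0.948, -0.317, 82.141], [1.0, -0.0, -0.0, -1.03], [0.0, -0.317, 0.948, -142.757], [0.0, 0.0, 0.0, 1.0]]}
case []
lever []
bail []
keeper_seat []
lever_pad []
bail_bar []
lid []
```

```bash
python3 - <<'E'
import cv2
a=cv2.imread('pics/scene1.png'); cv2.imwrite('pics/scene1c.png',cv2.resize(a[140:320,190:430],None,fx=3.3,fy=3.3,interpolation=2))
a=cv2.imread('pics/top1.png'); cv2.imwrite('pics/top1c.png',cv2.resize(a[130:310,190:390],None,fx=3.3,fy=3.3,interpolation=2))
E
```

```text
(no output)
```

View pics/scene1.png

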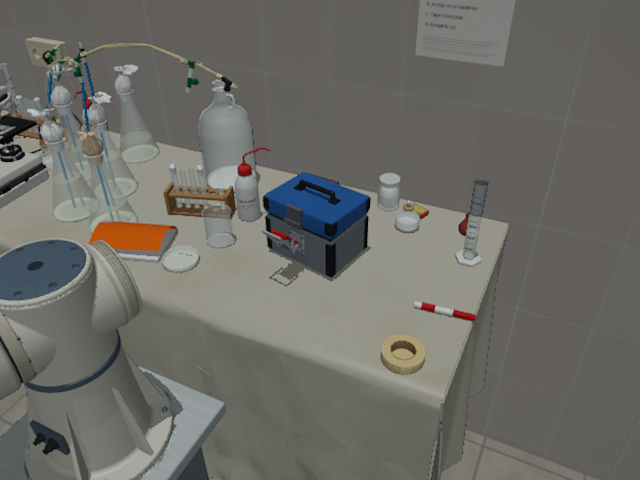

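View pics/top1.png

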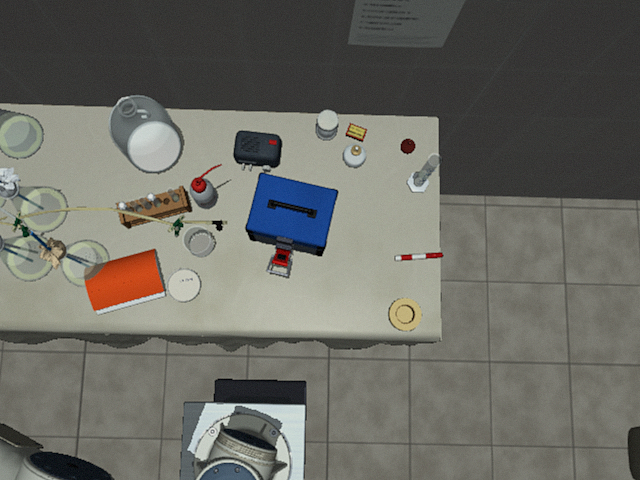

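```bash
sleep 1
```

```text
(no output)
```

View pics/scene1c.png

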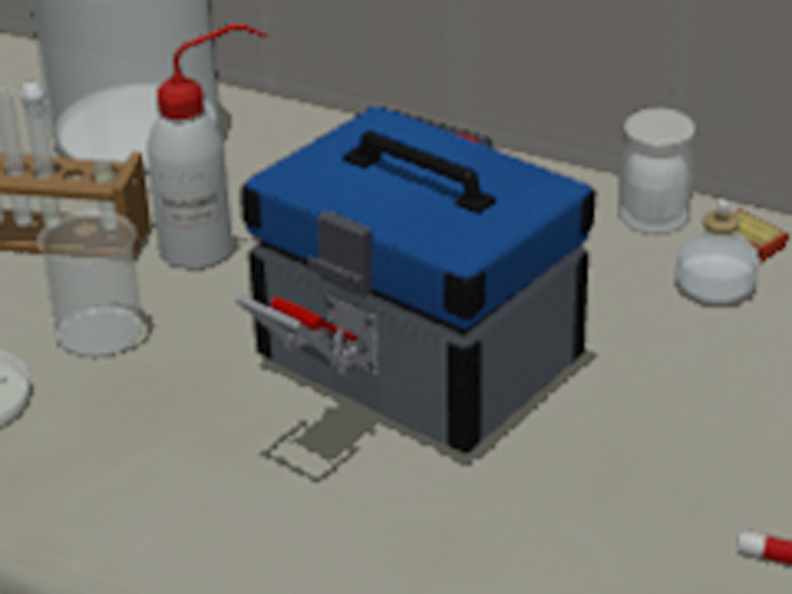

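View pics/top1c.png

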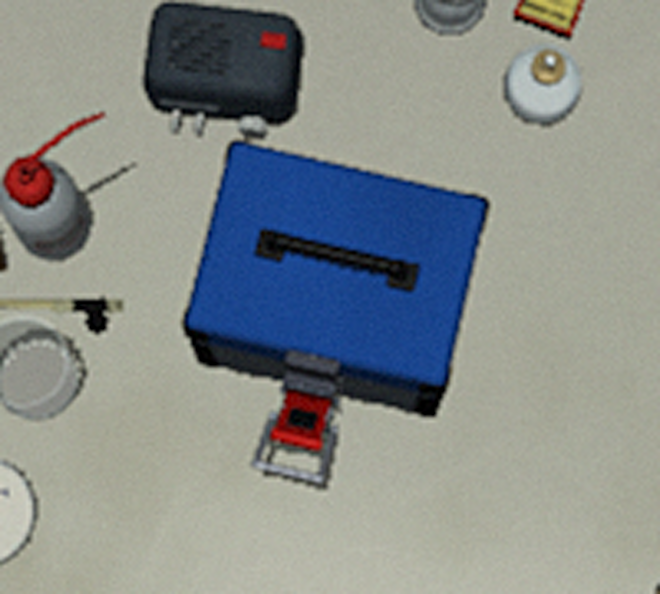

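The scene view shows the case at about (318,222), with the red lever and grey loop sticking out at about (282,241). In the top view the latch is at about (280,262) and the lid corners are clear. Next I fit the case pose from the lid corners.

```bash
cat >> h.py <<'E'
def proj(d,P):
    return cv2.projectPoints(np.atleast_2d(np.array(P,float)),d['rvec'],d['tvec'],d['K'],None)[0][:,0]
def ray(d,uv):
    R=cv2.Rodrigues(np.array(d['rvec']))[0]; c=-R.T@np.array(d['tvec']).ravel()
    v=R.T@np.linalg.inv(d['K'])@np.array([uv[0],uv[1],1.]); return c,v/np.linalg.norm(v)
def wristcam(d,s):
    from scipy.spatial.transform import Rotation as Ro
    T=np.eye(4);T[:3,:3]=Ro.from_euler('xyz',s['tcp_rot']).as_matrix();T[:3,3]=s['eef_pos']
    M=np.linalg.inv(T@d['T_tool_cam']); d['rvec']=cv2.Rodrigues(M[:3,:3])[0].ravel(); d['tvec']=M[:3,3]; return d
def c2w(p,P):
    P=np.atleast_2d(P).astype(float);c,s=np.cos(p[2]),np.sin(p[2])
    return np.c_[p[0]+c*P[:,0]-s*P[:,1],p[1]+s*P[:,0]+c*P[:,1],P[:,2]]
E
python3 - <<'E'
from h import *
from scipy.optimize import least_squares
d=r.grab_frame('top'); e=r.grab_frame('scene')
tc=np.array([[235,145],[487,203],[443,383],[188,327]])/3.3+[190,130]
P=np.array([[75,100,161],[75,-100,161],[-75,-100,167],[-75,100,167]])
sc=np.array([[374,108],[592,183],[470,275],[245,187]])/3.3+[190,140]
Ps=np.array([[75,100,161],[75,-100,161],[-75,-100,167],[-75,100,167]])
f=lambda p:np.r_[(proj(d,c2w(p,P))-tc).ravel(),(proj(e,c2w(p,Ps))-sc).ravel()]
q=least_squares(f,[600,0,-0.2],loss='soft_l1',x_scale=[100,100,.1]); print(q.x,f(q.x).round(1))
print(np.round(c2w(q.x,[[-91,0,80],[-91-63,0,147]])))
E
```

```text
[ 6.34848017e+02 -1.13765170e+02 -1.94994175e-01] [-0.3 -0.6  0.4 -1.1  1.3  1.1 -0.1  0.5 -0.2 -1.1  0.5  0.6 -0.2  0.1
 -1.  -1.6]
[[546. -96.  80.]
 [484. -84. 147.]]
```

The latch pivot is near (546,−96,80), with the case yaw about −0.195. I'll move in front of it for a wrist view.

```bash
cat >> h.py <<'E'
from scipy.spatial.transform import Rotation as Ro
def delta(pos,R):
    s=r.sense(); R0=Ro.from_euler('xyz',s['tcp_rot'])
    return np.round((R0.inv()*R).as_rotvec(degrees=True),1).tolist(), np.round(R0.inv().apply(np.array(pos)-s['eef_pos']),1).tolist()
CASE=[634.8,-113.8,-0.195]
def pose(u,z,tilt,v=0,p=None):
    # u out from lever pivot, z world height, tilt deg: fingertips point towards the case; v along case y
    p=p if p is not None else CASE
    R=Ro.from_euler('xyz',[np.pi,0,np.pi+p[2]])*Ro.from_euler('y',-tilt,degrees=True)
    return c2w(p,[[-91-u,v,z]])[0],R
E
python3 - <<'E'
from h import *
P,R=pose(120,280,0); print(P,R.as_matrix().round(2)); print(delta(P,R)); print(pose(0,0,30)[1].as_matrix()[:,2])
E
```

```text
[427.79894173 -72.91526112 280.        ] [[-0.98  0.19  0.  ]
 [ 0.19  0.98  0.  ]
 [ 0.    0.   -1.  ]]
([-0.0, -0.0, -7.5], [-428.7, -557.1, -48.7])
[ 0.49052383 -0.09688327 -0.8660254 ]
```

Request:
play_rows(moves=[[[0, 0, -7.5], [-60, -60, -60], 0], [[0, 0, -7.5], [-428.7, -557, -60], 0], [[0, 0, -7.5], [-428.7, -557, -60], 0], [[0, 0, -7.5], [-428.7, -557, -60], 0], [[0, 0, -7.5], [-428.7, -557, -60], 0], [[0, 0, -7.5], [-428.7, -557, -60], 0], [[0, 0, -7.5], [-428.7, -557, -60], 0], [[0, 0, -7.5], [-428.7, -557, -60], 0], [[0, 0, -7.5], [-428.7, -557, -60], 0], [[0, 0, -7.5], [-428.7, -557, -60], 0], [[0, 0, -7.5], [-428.7, -557, -60], 0], [[0, 0, -7.5], [-428.7, -557, -60], 0], [[0, 0, -7.5], [-428.7, -557, -60], 0], [[0, 0, -7.5], [-428.7, -557, -60], 0], [[0, 0, -7.5], [-428.7, -557, -48.7], 0], [[0, 0, -7.5], [-428.7, -557, -48.7], 0], [[0, 0, -7.5], [-428.7, -557, -48.7], 0]])

```text
clock: 3.0
eef_pos: [427.2, -72.1, 279.5]
tcp_rot: [3.141, -0.002, 2.946]
contact_force: [-0.4, 0.5, 0.6]
opening: 0.001
```

```bash
python3 - <<'E'
from h import *
s=r.sense(); print(s['clock'],s['eef_pos'],s['tcp_rot'],s['qpos'].round(2))
d=r.grab_frame('wrist'); wristcam(d,s); save(d,'w2.png')
import pickle; pickle.dump(d,open('w2.pkl','wb'))
print(proj(d,c2w(CASE,[[-75,100,167],[-75,-100,167],[-91,0,80]])).round(1))
for o in ['lever','bail','keeper_seat','lever_pad','bail_bar','lid']:
    print(o,[(round(x['conf'],2),np.round(x['location']).tolist(),int(x['mask'].sum())) for x in r.silhouettes(d,o)[:2]])
E
```

```text
3.0 [427.20474767 -72.11336211 279.51833804] [ 3.14107022e+00 -1.68591756e-03  2.94594722e+00] [-0.17 -0.    1.96  0.    1.19 -1.55]
[[457.8 414.9]
 [181.7 415.2]
 [319.5 333. ]]
lever [(0.61, [335.0, 297.0], 1032)]
bail [(0.96, [328.0, 296.0], 928)]
keeper_seat [(0.56, [324.0, 444.0], 945)]
lever_pad [(0.79, [337.0, 297.0], 1068)]
bail_bar [(0.66, [328.0, 296.0], 959)]
lid [(0.71, [322.0, 442.0], 1096), (0.36, [341.0, 314.0], 9759)]
```

View pics/w2.png

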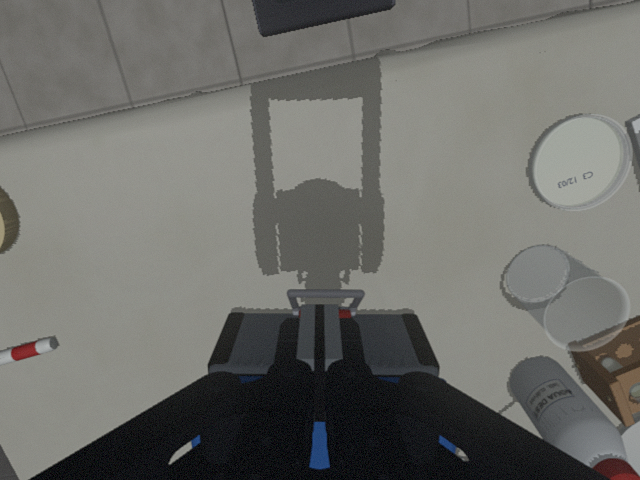

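```bash
python3 - <<'E'
from h import *
import pickle
w=pickle.load(open('w2.pkl','rb')); t=r.grab_frame('top'); e=r.grab_frame('scene')
a=cv2.cvtColor(e['color'],4); cv2.imwrite('pics/e2.png',cv2.resize(a[190:270,240:320],None,fx=7,fy=7,interpolation=2))
a=cv2.cvtColor(w['color'],4); cv2.imwrite('pics/w2c.png',cv2.resize(a[270:380,260:390],None,fx=6,fy=5,interpolation=2)[:600])
def tri(l):
    A=[];b=[]
    for d,uv in l:
        c,v=ray(d,uv); M=np.eye(3)-np.outer(v,v); A.append(M); b.append(M@c)
    return np.linalg.lstsq(np.vstack(A),np.hstack(b),rcond=None)[0]
def loc(p):
    c,s=np.cos(CASE[2]),np.sin(CASE[2]); q=np.array(p)-[CASE[0],CASE[1],0]; return np.round([-91-(c*q[0]+s*q[1]),-s*q[0]+c*q[1],q[2]],1)
X=tri([(t,(278.3,274.4)),(w,(325.5,292))]); print(X,loc(X)) 
P=lambda lev,b:None
for lev in (1.7,1.92,2.05,2.18):
    for bb in (2.2,2.44):
        a=np.radians(25)+lev; pin=24*np.array([np.sin(a-np.pi/4),-np.cos(a-np.pi/4)])
        th=np.pi+lev-bb; bar=pin+78*np.array([np.sin(th),-np.cos(th)]); tip=66*np.array([np.sin(a),-np.cos(a)])
        W=c2w(CASE,[[-91-bar[0],0,80+bar[1]],[-91-tip[0],0,80+tip[1]]])
        print(lev,bb,bar.round(),tip.round(),[proj(x,W).round(1).tolist() for x in (w,t,e)])
E
```

```text
[473.83054191 -79.97746569 148.71650603] [ 73.5   2.  148.7]
1.7 2.2 [61. 63.] [56. 35.] [[[319.6, 304.4], [319.6, 294.0]], [[279.5, 269.6], [280.1, 269.1]], [[274.7, 233.4], [276.9, 242.4]]]
1.7 2.44 [76. 52.] [56. 35.] [[[319.6, 278.9], [319.6, 294.0]], [[278.2, 276.1], [280.1, 269.1]], [[270.4, 240.7], [276.9, 242.4]]]
1.92 2.2 [46. 75.] [47. 47.] [[[319.7, 331.5], [319.6, 311.1]], [[280.7, 263.1], [280.9, 265.0]], [[278.9, 225.7], [279.3, 236.4]]]
1.92 2.44 [63. 68.] [47. 47.] [[[319.6, 304.8], [319.6, 311.1]], [[279.2, 270.2], [280.9, 265.0]], [[274.0, 232.1], [279.3, 236.4]]]
2.05 2.2 [35. 80.] [40. 52.] [[[319.7, 348.1], [319.6, 322.3]], [[281.6, 258.9], [281.4, 262.3]], [[281.7, 221.6], [281.0, 233.0]]]
2.05 2.44 [53. 75.] [40. 52.] [[[319.6, 321.8], [319.6, 322.3]], [[280.0, 266.2], [281.4, 262.3]], [[276.5, 227.3], [281.0, 233.0]]]
2.18 2.2 [25. 84.] [33. 57.] [[[319.7, 364.5], [319.6, 333.8]], [[282.6, 254.4], [282.0, 259.2]], [[284.8, 218.0], [283.0, 229.7]]]
2.18 2.44 [43. 82.] [33. 57.] [[[319.7, 339.4], [319.6, 333.8]], [[280.9, 261.8], [282.0, 259.2]], [[279.4, 222.8], [283.0, 229.7]]]
```

View pics/e2.png

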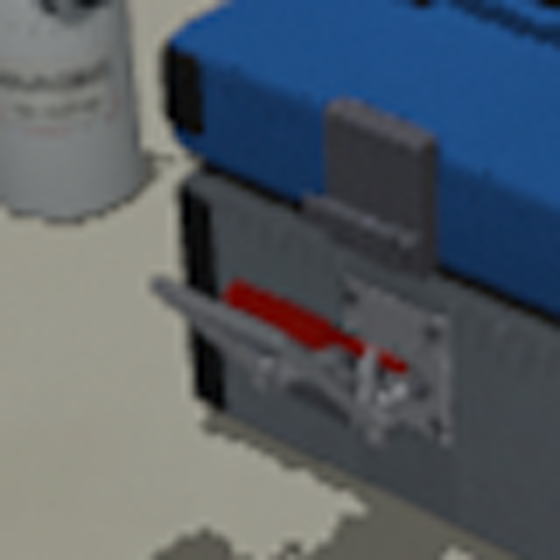

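View pics/w2c.png

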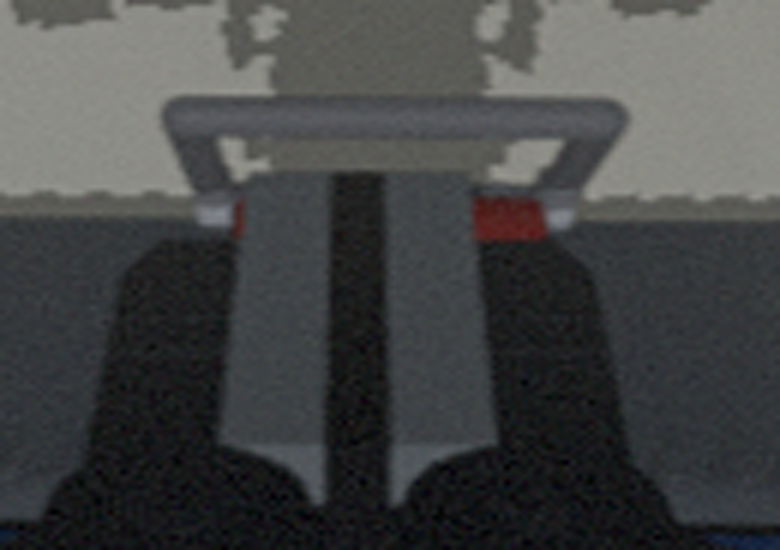

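The wrist view shows the loop bar at about (326,294), cols 288–363, with the red lever behind the fingers at about row 310. Combining the views gives the lever at about 1.82 rad and the loop at its stop. The bar is then about 68 mm out from the pivot at z≈142, and the case centre is about 4 mm more to +y. Next I work out the shifts for the push.

```bash
sed -i 's/^CASE=.*/CASE=[634.8,-110.0,-0.195]/' h.py; python3 - <<'E'
from h import *
for u,z in [(110,134),(90,134),(60,134),(30,144),(16,145)]:
    print(u,z,delta(*pose(u,z,0)))
E
```

```text
110 134 ([0.0, 0.0, 0.1], [-9.2, 3.1, 146.2])
90 134 ([0.0, 0.0, 0.1], [-29.2, 3.1, 146.2])
60 134 ([0.0, 0.0, 0.1], [-59.2, 3.0, 146.2])
30 144 ([0.0, 0.0, 0.1], [-89.2, 3.0, 136.2])
16 145 ([0.0, 0.0, 0.1], [-103.2, 3.0, 135.2])
```

Request:
play_rows(moves=[[[0, 0, 0], [-5, 3, 50], 0], [[0, 0, 0], [-8, 3, 98], 0], [[0, 0, 0], [-9, 3, 135], 0], [[0, 0, 0], [-9, 3, 146], 0], [[0, 0, 0], [-20, 3, 146], 0], [[0, 0, 0], [-30, 3, 146], 0], [[0, 0, 0], [-37, 3, 146], 0], [[0, 0, 0], [-44, 3, 146], 0], [[0, 0, 0], [-51, 3, 146], 0], [[0, 0, 0], [-51, 3, 146], 0]])

```text
clock: 4.45
eef_pos: [480.0, -79.5, 134.8]
tcp_rot: [3.142, 0.002, 2.948]
contact_force: [-0.2, -0.1, 0.2]
opening: -0.002
```

```bash
python3 - <<'E'
from h import *
s=r.sense()
d=r.grab_frame('wrist'); wristcam(d,s); save(d,'w3.png')
e=r.grab_frame('scene')
a=cv2.cvtColor(e['color'],4); cv2.imwrite('pics/e3.png',cv2.resize(a[170:270,230:330],None,fx=6,fy=6,interpolation=2))
E
```

```text
(no output)
```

View pics/w3.png

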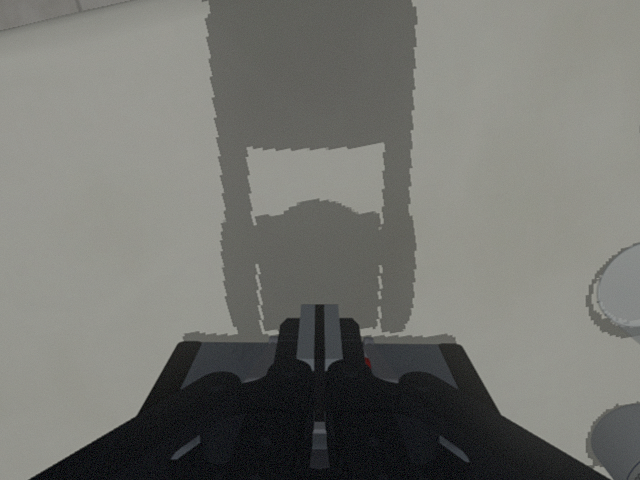

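View pics/e3.png

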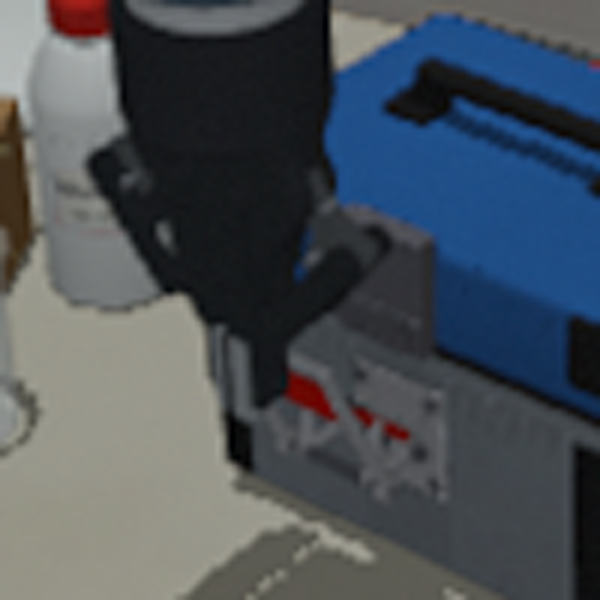

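The scene crop shows the loop leg now rising steeply from the pivot, with the bar on the case side of the fingers at about (290,355). The finger has picked it up. I continue the push.

Request:
play_rows(moves=[[[0, 0, 0], [-7, 0, 0], 0], [[0, 0, 0], [-14, 0, -2], 0], [[0, 0, 0], [-21, 0, -4], 0], [[0, 0, 0], [-28, 0, -6], 0], [[0, 0, 0], [-35, 0, -8], 0], [[0, 0, 0], [-42, 0, -10], 0], [[0, 0, 0], [-48, 0, -11], 0], [[0, 0, 0], [-51, 0, -11], 0], [[0, 0, 0], [-51, 0, -11], 0]])

```text
clock: 5.45
eef_pos: [528.9, -89.1, 145.2]
tcp_rot: [3.142, 0.0, 2.948]
contact_force: [-0.2, -0.8, 0.9]
opening: 0.002
```

```bash
python3 - <<'E'
from h import *
e=r.grab_frame('scene')
a=cv2.cvtColor(e['color'],4); cv2.imwrite('pics/e4.png',cv2.resize(a[170:270,230:330],None,fx=6,fy=6,interpolation=2))
E
```

```text
(no output)
```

View pics/e4.png

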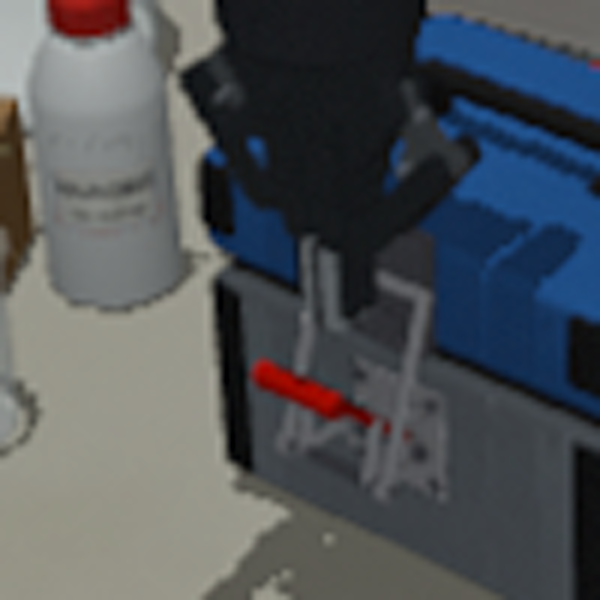

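The scene crop shows the loop standing up with its bar at about (400,285), in front of the keeper. The lever still points out at about (295,390). I back off and check.

Request:
play_rows(moves=[[[0, 0, 0], [15, 0, -10], 0], [[0, 0, 0], [45, 0, -30], 0], [[0, 0, 0], [80, 0, -45], 0], [[0, 0, 0], [80, 0, -45], 0]])

```text
clock: 5.9
eef_pos: [446.6, -73.0, 191.1]
tcp_rot: [3.142, -0.001, 2.948]
contact_force: [0.8, 0.7, -0.3]
opening: -0.0
```

```bash
python3 - <<'E'
from h import *
import pickle
s=r.sense();print(s['eef_pos'],s['clock'])
e=r.grab_frame('scene'); t=r.grab_frame('top')
pickle.dump((e,t),open('et5.pkl','wb'))
a=cv2.cvtColor(e['color'],4); A=cv2.resize(a[170:270,230:330],None,fx=5,fy=5,interpolation=2)
a=cv2.cvtColor(t['color'],4); B=cv2.resize(a[220:295,250:310],None,fx=5,fy=5,interpolation=2)
C=np.zeros((500,800,3),np.uint8);C[:,:500]=A;C[:375,500:]=B;cv2.imwrite('pics/e5.png',C)
for lev in (1.7,1.82,1.92):
    a=np.radians(25)+lev; pin=24*np.array([np.sin(a-np.pi/4),-np.cos(a-np.pi/4)])
    tip=66*np.array([np.sin(a),-np.cos(a)]); bu=-9; bz=pin[1]+np.sqrt(78**2-(pin[0]-bu)**2)
    W=c2w(CASE,[[-91-bu,25,80+bz],[-91-bu,-25,80+bz],[-91-tip[0],0,80+tip[1]]])
    print(lev,pin.round(),bz,((proj(e,W)-[230,170])*5).round().tolist(),((proj(t,W)-[250,220])*5+[500,0]).round().tolist())
E
```

```text
[446.62280458 -72.96267984 191.11466424] 5.9
1.7 [23. -5.] 65.70792620334684 [[274.0, 220.0], [359.0, 256.0], [227.0, 360.0]] [[622.0, 102.0], [719.0, 123.0], [643.0, 245.0]]
1.82 [24. -2.] 68.33831020112805 [[274.0, 215.0], [359.0, 251.0], [233.0, 343.0]] [[622.0, 101.0], [719.0, 123.0], [645.0, 235.0]]
1.92 [24.  0.] 70.67862179010906 [[274.0, 211.0], [359.0, 247.0], [239.0, 330.0]] [[622.0, 100.0], [719.0, 122.0], [647.0, 225.0]]
```

View pics/e5.png

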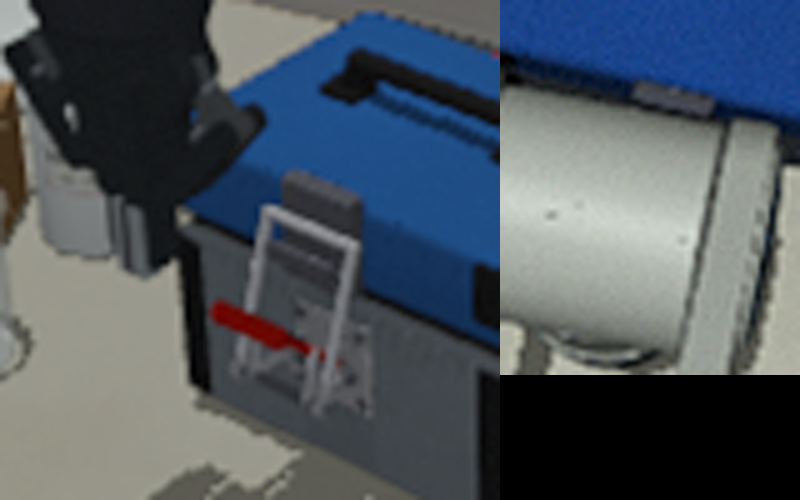

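The loop bar ends are at about (268,208) and (357,245) in the crop. That matches the bar leaning on the keeper's back plate with the lever near 1.95. Now I plan the lever press.

```bash
python3 - <<'E'
from h import *
for w in [(60,175,0),(38,145,0),(38,128,0),(38,112,0),(40,97,0),(46,84,5),(48,66,20)]:
    print(w,delta(*pose(*w)))
E
```

```text
(60, 175, 0) ([0.0, 0.1, 0.1], [-37.3, 0.0, 15.7])
(38, 145, 0) ([0.0, 0.1, 0.1], [-59.3, 0.0, 45.7])
(38, 128, 0) ([0.0, 0.1, 0.1], [-59.3, 0.0, 62.7])
(38, 112, 0) ([0.0, 0.1, 0.1], [-59.2, 0.0, 78.7])
(40, 97, 0) ([0.0, 0.1, 0.1], [-57.2, 0.0, 93.7])
(46, 84, 5) ([0.0, -4.9, 0.1], [-51.2, 0.0, 106.7])
(48, 66, 20) ([0.0, -19.9, 0.1], [-49.2, 0.0, 124.7])
```

Request:
play_rows(moves=[[[0, 0, 0], [-37, 0, 16], 0], [[0, 0, 0], [-59, 0, 40], 0], [[0, 0, 0], [-59, 0, 50], 0], [[0, 0, 0], [-59, 0, 57], 0], [[0, 0, 0], [-59, 0, 63], 0], [[0, 0, 0], [-59, 0, 69], 0], [[0, 0, 0], [-59, 0, 74], 0], [[0, 0, 0], [-59, 0, 79], 0], [[0, 0, 0], [-58, 0, 84], 0], [[0, 0, 0], [-57, 0, 89], 0], [[0, 0, 0], [-57, 0, 94], 0], [[0, -2, 0], [-55, 0, 98], 0], [[0, -3.5, 0], [-53, 0, 102], 0], [[0, -5, 0], [-51, 0, 107], 0], [[0, -5, 0], [-51, 0, 107], 0]])

```text
clock: 7.5
eef_pos: [499.2, -83.3, 83.1]
tcp_rot: [3.142, 0.088, 2.948]
contact_force: [-0.3, -0.1, -0.1]
opening: -0.002
```

```bash
python3 - <<'E'
from h import *
s=r.sense();print(s['eef_pos'],s['clock'],s['qpos'].round(2),s['contact_force'].round(1))
e=r.grab_frame('scene')
a=cv2.cvtColor(e['color'],4); A=cv2.resize(a[170:270,230:330],None,fx=6,fy=6,interpolation=2);cv2.imwrite('pics/e6.png',A)
for w in [(46,84,5),(47,75,13),(48,66,20),(45,58,29),(40,50,38),(33,42,45),(27,37,48)]:
    print(w,delta(*pose(*w)))
E
```

```text
[499.24541922 -83.25538444  83.10633055] 7.5 [-0.17  0.34  2.07 -0.    0.65 -1.54] [-0.3 -0.1 -0.1]
(46, 84, 5) ([0.0, 0.0, 0.1], [-0.9, 0.0, -0.5])
(47, 75, 13) ([0.0, -8.0, 0.1], [0.9, 0.0, 8.3])
(48, 66, 20) ([0.0, -15.0, 0.1], [2.7, 0.0, 17.2])
(45, 58, 29) ([0.0, -24.0, 0.1], [0.4, 0.0, 25.5])
(40, 50, 38) ([0.0, -33.0, 0.1], [-3.9, 0.0, 33.9])
(33, 42, 45) ([0.0, -40.0, 0.1], [-10.2, 0.0, 42.4])
(27, 37, 48) ([0.0, -43.0, 0.1], [-15.7, 0.0, 47.9])
```

View pics/e6.png

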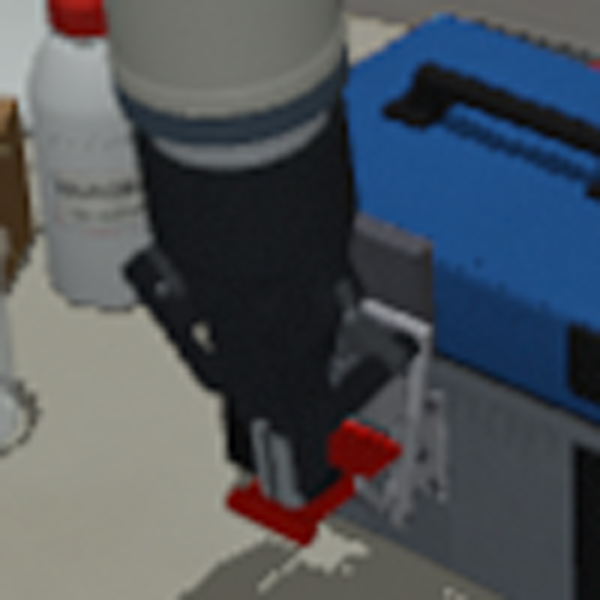

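The lever has come down to about level (red at about (290,500) and (365,450) in the crop), and the loop bar is dropping to about (400,312) at the keeper. Wrist joint 5 has limited room, so I finish with about 25° tilt.

```bash
python3 - <<'E'
from h import *
for w in [(48,66,20),(45,50,25),(38,41,25),(32,38,25),(30,36,25),(45,38,25)]:
    print(w,delta(*pose(*w)))
E
```

```text
(48, 66, 20) ([0.0, -15.0, 0.1], [2.7, 0.0, 17.2])
(45, 50, 25) ([0.0, -20.0, 0.1], [1.1, 0.0, 33.4])
(38, 41, 25) ([0.0, -20.0, 0.1], [-5.1, 0.0, 43.0])
(32, 38, 25) ([0.0, -20.0, 0.1], [-10.8, 0.0, 46.5])
(30, 36, 25) ([0.0, -20.0, 0.1], [-12.6, 0.0, 48.7])
(45, 38, 25) ([0.0, -20.0, 0.1], [2.1, 0.0, 45.4])
```

Request:
play_rows(moves=[[[0, -4, 0], [1, 0, 4], 0], [[0, -8, 0], [2, 0, 9], 0], [[0, -11, 0], [2.5, 0, 13], 0], [[0, -15, 0], [2.7, 0, 17], 0], [[0, -17, 0], [2.5, 0, 22], 0], [[0, -19, 0], [2, 0, 28], 0], [[0, -20, 0], [1, 0, 33], 0], [[0, -20, 0], [1, 0, 33], 0]])

```text
clock: 8.35
eef_pos: [501.2, -83.8, 49.9]
tcp_rot: [-3.141, 0.435, 2.949]
contact_force: [-1.4, 0.6, 1.0]
opening: 0.0
```

```bash
python3 - <<'E'
from h import *
s=r.sense();print(s['eef_pos'],s['clock'],s['qpos'].round(2),s['contact_force'].round(1))
e=r.grab_frame('scene')
a=cv2.cvtColor(e['color'],4); A=cv2.resize(a[170:270,230:330],None,fx=6,fy=6,interpolation=2);cv2.imwrite('pics/e7.png',A)
for w in [(45,50,25),(38,41,25),(32,38,25),(30,36,25),(45,38,25)]:
    print(w,delta(*pose(*w)))
E
```

```text
[501.18052378 -83.76468427  49.87136484] 8.35 [-0.16  0.35  2.33 -0.44  0.04 -1.1 ] [-1.4  0.6  1. ]
(45, 50, 25) ([-0.0, -0.1, 0.1], [-0.1, 0.2, 0.0])
(38, 41, 25) ([-0.0, -0.1, 0.1], [-2.6, 0.2, 11.2])
(32, 38, 25) ([-0.0, -0.1, 0.1], [-6.8, 0.2, 16.4])
(30, 36, 25) ([-0.0, -0.1, 0.1], [-7.8, 0.2, 19.1])
(45, 38, 25) ([-0.0, -0.1, 0.1], [5.0, 0.2, 10.9])
```

View pics/e7.png

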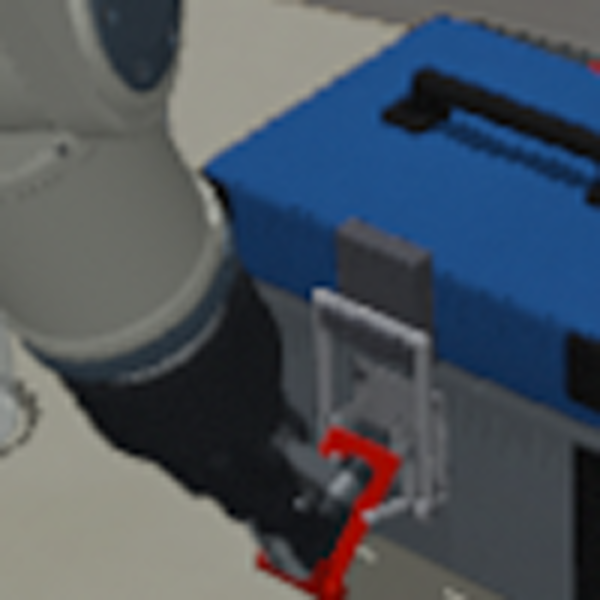

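```bash
python3 - <<'E'
from h import *
for w in [(43,49,20),(38,43,17),(33,39,16),(31,38,16),(50,45,16)]:
    print(w,delta(*pose(*w)))
E
```

```text
(43, 49, 20) ([-0.0, 4.9, 0.1], [-1.5, 0.2, 1.8])
(38, 43, 17) ([-0.0, 7.9, 0.1], [-3.5, 0.2, 9.3])
(33, 39, 16) ([-0.0, 8.9, 0.1], [-6.3, 0.2, 15.1])
(31, 38, 16) ([-0.0, 8.9, 0.1], [-7.7, 0.2, 16.8])
(50, 45, 16) ([-0.0, 8.9, 0.1], [6.6, 0.2, 2.5])
```

Request:
play_rows(moves=[[[0, 3, 0], [-1, 0, 1], 0], [[0, 5, 0], [-1.5, 0, 2], 0], [[0, 6.5, 0], [-2.5, 0, 5.5], 0], [[0, 8, 0], [-3.5, 0, 9.3], 0], [[0, 9, 0], [-5, 0, 12.3], 0], [[0, 9, 0], [-6.3, 0, 15], 0], [[0, 9, 0], [-7, 0, 16], 0], [[0, 9, 0], [-7, 0, 16], 0]])

```text
clock: 9.2
eef_pos: [513.8, -86.2, 38.3]
tcp_rot: [-3.141, 0.278, 2.949]
contact_force: [0.2, 0.7, -0.2]
opening: -0.003
```

```bash
python3 - <<'E'
from h import *
s=r.sense();print(s['eef_pos'],s['clock'],s['qpos'].round(2),s['contact_force'].round(1))
e=r.grab_frame('scene')
a=cv2.cvtColor(e['color'],4); A=cv2.resize(a[170:270,230:330],None,fx=6,fy=6,interpolation=2);cv2.imwrite('pics/e8.png',A)
for w in [(31,38,16),(29,37,16),(27,36,16),(50,45,16),(110,90,5)]:
    print(w,delta(*pose(*w)))
E
```

```text
[513.80201157 -86.21350186  38.27124807] 9.2 [-0.16  0.39  2.2  -0.03  0.28 -1.51] [ 0.2  0.7 -0.2]
(31, 38, 16) ([-0.0, -0.1, 0.1], [-1.3, 0.1, 0.7])
(29, 37, 16) ([-0.0, -0.1, 0.1], [-2.9, 0.1, 2.2])
(27, 36, 16) ([-0.0, -0.1, 0.1], [-4.6, 0.1, 3.7])
(50, 45, 16) ([-0.0, -0.1, 0.1], [15.1, 0.2, -11.3])
(110, 90, 5) ([-0.0, 10.9, 0.1], [60.5, 0.2, -71.0])
```

View pics/e8.png

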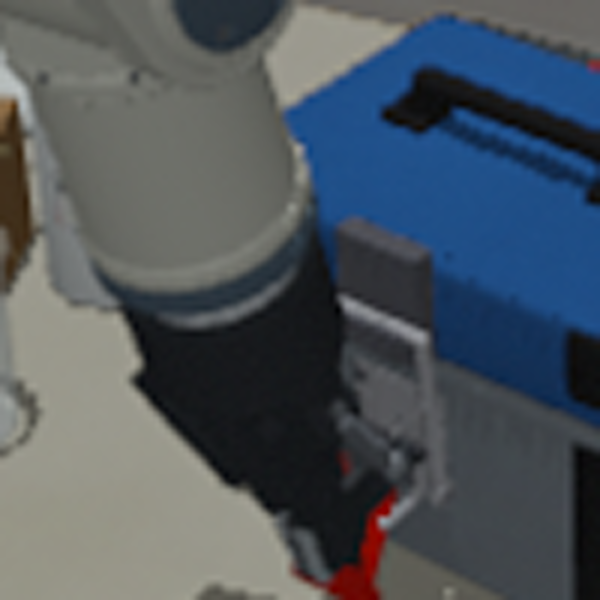

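Request:
play_rows(moves=[[[0, 0, 0], [-1.5, 0, 1], 0], [[0, 0, 0], [-3, 0, 2], 0], [[0, 0, 0], [-4.5, 0, 3], 0], [[0, 0, 0], [-4.5, 0, 3], 0]])

```text
clock: 9.65
eef_pos: [514.8, -86.5, 37.0]
tcp_rot: [-3.141, 0.272, 2.949]
contact_force: [-26.6, 5.3, 43.0]
opening: 0.002
```

About 50 N now, so something is firm under the tip. I back off and look.

Request:
play_rows(moves=[[[0, 0, 0], [6, 0, -6], 0], [[0, 0, 0], [25, 0, -30], 0], [[0, 3, 0], [60, 0, -70], 0], [[0, 8, 0], [75, 0, -110], 0], [[0, 10, 0], [75, 0, -150], 0], [[0, 15, 0], [75, 0, -190], 0], [[0, 15, 0], [75, 0, -190], 0]])

```text
clock: 10.35
eef_pos: [396.3, -63.0, 204.7]
tcp_rot: [-3.141, 0.015, 2.949]
contact_force: [2.0, -0.2, -1.0]
opening: -0.001
```

```bash
python3 - <<'E'
from h import *
s=r.sense();print(s['eef_pos'],s['clock'],s['qpos'].round(2),s['contact_force'].round(1))
e=r.grab_frame('scene')
a=cv2.cvtColor(e['color'],4); A=cv2.resize(a[170:270,230:330],None,fx=6,fy=6,interpolation=2);cv2.imwrite('pics/e9.png',A)
w=r.grab_frame('wrist');save(w,'w9.png')
E
```

```text
[396.3485128  -62.97373498 204.66114932] 10.35 [-0.16  0.02  2.12 -0.    0.99 -1.54] [ 2.  -0.2 -1. ]
```

View pics/e9.png

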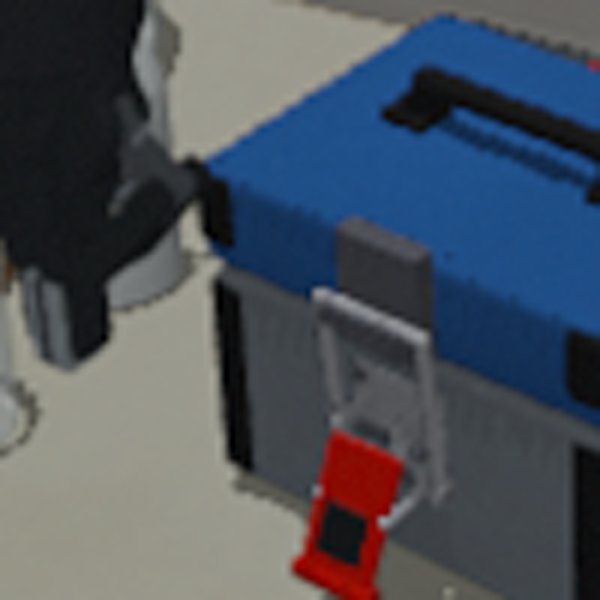

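View pics/w9.png

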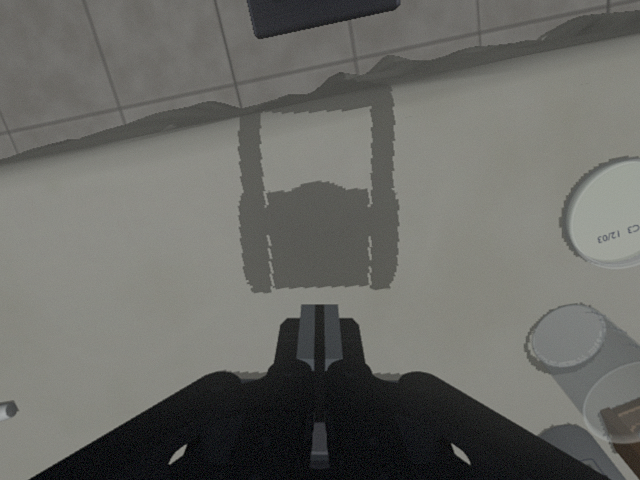

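```bash
python3 - <<'E'
from h import *
e=r.grab_frame('scene')
for o in ['lever']:
    q=r.silhouettes(e,o)[0]; m=q['mask']; ys,xs=np.nonzero(m); print(q['conf'],((q['location']-np.array([230,170]))*6).round(),(xs.min()-230)*6,(xs.max()-230)*6,(ys.min()-170)*6,(ys.max()-170)*6)
for lev in (0,.1,.2,.3,.4,.5,.7):
    a=np.radians(25)+lev
    f=lambda rr,v,t=0:[-91-rr*np.sin(a)-t*np.cos(a),v,80-rr*np.cos(a)+t*np.sin(a)]
    pin=24*np.array([np.sin(a-np.pi/4),-np.cos(a-np.pi/4)])
    print(lev,((proj(e,c2w(CASE,[f(66,18),f(66,-18),f(66,0),f(10,0)]))-[230,170])*6).round().tolist())
for bu,bz in [(-7,135),(-7,137),(-7,139),(-7,141.5),(3,138)]:
    print(bu,bz,((proj(e,c2w(CASE,[[-91-bu,25,bz],[-91-bu,-25,bz]]))-[230,170])*6).round().tolist())
# case corner checks
print(((proj(e,c2w(CASE,[[-75,100,161],[-75,100,167],[-75,100,8],[-75,0,161],[-75,-100,161]]))-[230,170])*6).round().tolist())
a=cv2.cvtColor(e['color'],4); cv2.imwrite('pics/e10.png',cv2.resize(a[205:275,265:320],None,fx=9,fy=8.5,interpolation=cv2.INTER_CUBIC))
E
```

```text
0.7 [338. 505.] 288 444 324 606
0 [[299.0, 575.0], [369.0, 610.0], [334.0, 592.0], [366.0, 460.0]]
0.1 [[289.0, 577.0], [359.0, 611.0], [324.0, 594.0], [365.0, 460.0]]
0.2 [[279.0, 577.0], [350.0, 611.0], [314.0, 594.0], [363.0, 460.0]]
0.3 [[270.0, 575.0], [341.0, 610.0], [305.0, 592.0], [362.0, 460.0]]
0.4 [[262.0, 572.0], [332.0, 607.0], [297.0, 589.0], [361.0, 459.0]]
0.5 [[254.0, 567.0], [325.0, 602.0], [289.0, 584.0], [360.0, 458.0]]
0.7 [[240.0, 553.0], [312.0, 588.0], [276.0, 570.0], [358.0, 456.0]]
-7 135 [[327.0, 289.0], [429.0, 333.0]]
-7 137 [[327.0, 285.0], [429.0, 329.0]]
-7 139 [[327.0, 281.0], [429.0, 324.0]]
-7 141.5 [[326.0, 275.0], [428.0, 319.0]]
3 138 [[310.0, 295.0], [412.0, 339.0]]
[[192.0, 161.0], [191.0, 148.0], [220.0, 472.0], [390.0, 243.0], [604.0, 332.0]]
```

View pics/e10.png

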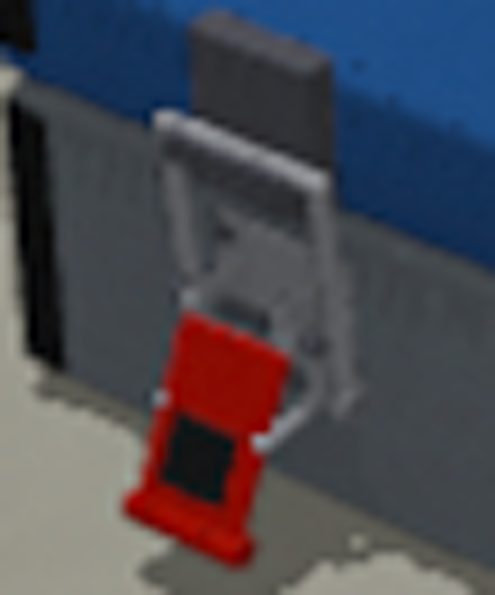

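The scene crop shows the lever hanging with its tip ends at about (296,566) and (373,605). The model predicts (299,575) and (369,610) for lever = 0. The bar lies at the predicted tight seat height, and the keeper's top has dropped about 14 crop px, which is about 6 mm. So the lid is tight with nothing touching it. I do one bystander check, then hand in.

```bash
python3 - <<'E'
from h import *
e=r.grab_frame('scene'); a=cv2.cvtColor(e['color'],4); b=cv2.imread('pics/scene1.png')
for n,(x0,x1,y0,y1) in dict(beaker=(202,236,200,252),petri=(160,202,242,275),bottle=(232,262,160,222),tape=(375,430,330,378),marker=(410,480,297,325)).items():
    print(n,np.abs(a[y0:y1,x0:x1].astype(int)-b[y0:y1,x0:x1]).mean().round(2))
save(e,'e11.png')
E
```

```text
beaker 13.56
petri 5.49
bottle 67.67
tape 5.19
marker 5.1
```

View pics/e11.png

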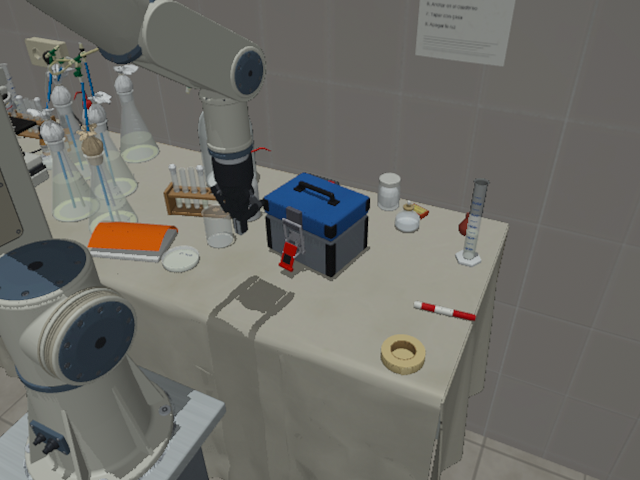

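The lever is shut at about (290,256), and the loop is over the keeper at about (293,220). The gripper is clear in front of the case. The petri dish, tape and marker haven't changed. The beaker and bottle are only hidden behind the arm in this view.

```bash
python3 - <<'E'
from h import *
print(r.sense()['clock']); print(r.sign_off())
E
```

```text
10.6
the job is handed in; nothing more can be done
None
```

The latch is shut and the lid looks tight. I pushed the wire loop up with the shut fingers until it leaned on the keeper's back plate. Then I pressed the red lever down in stages until it closed, backed the arm clear, and handed in at 10.6 s.

**Last checks, from the scene camera with the robot clear:**
- **Lever:** its tip is within about 2 image pixels of where the model puts it at joint 0 (shut).
- **Loop:** the cross bar is within about 1 pixel of its predicted seat in the groove, at the tight height of about 135 mm. I did not get a close-up view into the groove itself.
- **Lid:** the keeper came down about 6 mm, as expected for a tight lid.
- **Bystanders:** the petri dish, tape roll and marker are unchanged. The arm partly hid the beaker and wash bottle in the last picture, so their check was inconclusive, but the arm never worked near them.

**Force and fit:**
- **Press force:** the final press went about 1 mm too far against the shut lever. The fingertips read about 50 N for a moment, and I backed off at once. That is under the 120 N wrist limit. Only the fingertips should have been touching, so I don't believe the 40 N limit on the arm and gripper body applied.
- **Case position:** the first fit from the lid corners was about 4 mm off sideways. I corrected it from the wrist view before touching the latch.

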